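# Charge a glass column with ceramic balls

### The job

Lift the dust cover off the funnel and lay it flat, knob up, on the cork mat without dropping it. Then pour all six ceramic balls from the weighing scoop through the funnel down into the glass tube, and stand the empty scoop upright back on the balance pan, near its middle, without dropping it. Do not knock over or push away the other things on the bench.

Things in the scene. Friction and masses are not known exactly. Their poses are not given: they have to be found in the camera images.
- column: fixed upright glass tube (outer 50, inner 44 mm, rim 112 mm up) on a round white foot, 90 mm wide, with a wide steel funnel fixed in its top: stem inner 34 mm, ending inside the tube 95 mm up; cone from 120 mm up to the mouth at 165 mm. A support rod, 12 mm thick, 136 mm high, with a clamp, stands 88 mm from the axis on its +x side. Origin on the tube's axis at bench level, z up
- funnel_mouth (a point): centre of the funnel's mouth, on the tube's axis, level with the mouth's rim (165 mm above the bench); mouth 112 mm outer, 108 mm inner diameter; covered at the start by the dust cover
- cover: loose dust cover lying flat on the funnel's mouth: grey disc, 124 mm diameter, 5 mm thick, with a black upright cylindrical knob (20 mm diameter, 34 mm high) in the middle of its top. About 0.09 kg (0.06 to 0.13). Origin at the centre of the underside, z up through the knob, whose top is 39 mm above the origin
- mat: square cork mat fixed on the bench, 150 x 150 mm, 4 mm thick; origin at the centre of its underside
- balance: fixed laboratory balance: white housing 180 (x) x 150 (y) x 48 mm, a square steel pan 130 x 130 mm above it. Origin at the centre of its underside; the display is at its -x end
- pan (a point): centre of the top of the balance's pan (62 mm above the bench; 15 mm to the +x side of the housing's centre)
- scoop: loose aluminium tray on the pan, holding six balls. Grip it across its parallel side walls (y = -26 and +26 mm, 36 mm high) at x about 0, its centre of mass. Origin under the flat floor, z up. Rear wall at x = -45; floor flat to x = +30 mm, then a 30 degree ramp up to the open nose at x = +68. Walls, floor 3 mm. Tip the nose some 70 degrees down to empty it. 0.08 to 0.17 kg empty
- lip (a point): middle of the scoop's pouring lip, at x = +68, y = 0, z = +24 mm in the scoop's frame
- stopper: bystander: black rubber stopper, up to 33 mm diameter, 26 mm high, origin at its foot
- weight: bystander: brass weight with a knob, 28 mm diameter, 40 mm high, origin at its foot
- amber_bottle: bystander: amber jar with a white cap, 64 mm diameter, 130 mm high, origin at its foot
- beaker: bystander: empty glass beaker, 64 mm diameter, 80 mm high, origin at its foot
- wash_bottle: bystander: white plastic bottle, 66 mm diameter, 170 mm high, origin at its foot
- spatula: bystander: spatula with a black handle, 170 mm long, lying on the bench along its x axis
- ball0_center (a point): centre of one of the six white ceramic balls, 15 mm diameter, 10 g, at first lying on the scoop's floor; all six are alike
- ball1_center (a point): centre of one of the six white ceramic balls, 15 mm diameter, 10 g, at first lying on the scoop's floor; all six are alike
- ball2_center (a point): centre of one of the six white ceramic balls, 15 mm diameter, 10 g, at first lying on the scoop's floor; all six are alike
- ball3_center (a point): centre of one of the six white ceramic balls, 15 mm diameter, 10 g, at first lying on the scoop's floor; all six are alike
- ball4_center (a point): centre of one of the six white ceramic balls, 15 mm diameter, 10 g, at first lying on the scoop's floor; all six are alike
- ball5_center (a point): centre of one of the six white ceramic balls, 15 mm diameter, 10 g, at first lying on the scoop's floor; all six are alike
Things that resemble listed ones, but are neither listed nor needed, are in the scene too. Leave any pink look-alike of the column alone.

How it is judged:
By the outcome, as a careful person would: the job done as asked, in the order asked, and still so for the second after the job is handed in, with the robot touching nothing.
It also fails if it takes over 66 s, if anything falls off the work surface, if the arm or the gripper's body presses on something with over 40 N, if the wrist force passes 120 N, or if a joint passes its speed limit or range.

### The arm

A 7-joint arm with a two-finger parallel gripper is mounted at the origin on the work surface. World frame = base frame: x ahead of the robot, y to its left, z up, the work surface at z = 0. Lengths are in m, angles in rad, forces in N, time in s.
With the tool pointing down it reaches from about 0.425 to 0.875 m from the base axis. Payload 4.7 kg.
Tool frame: the origin (TCP) lies where the fingers leave the gripper's body, on its centre line; the fingertips stand 70 mm ahead of it and the grasp point (between the pads) lies 51 mm ahead of it; z points along the fingers, y is the line along which they close (so a half turn about z gives the same grasp; the last joint's range is limited). The gripper opens to 87 mm and grips with 3 to 60 N. Pads are 19 mm wide; open, the fingers measure 117 mm over their backs; the gripper's body (75 mm by 190 mm) begins 51 mm behind the grasp point.
Start: joints at [-1.153, 0.321, -0.07, 1.45, 0.023, 1.371, -0.057], TCP at [0.255, 0.598, 0.292] pointing down, gripper open.
Joint ranges: [-2.86, 2.86], [-0.3, 2.09], [-1.38, 1.24], [0.06, 2.45], [-1.56, 4.7], [0.09, 2.05], [-2.69, 2.69]. Speed limits (rad/s): [2.57, 2.57, 3.14, 3.14, 3.14, 3.14, 3.14].

### API

Orientations are given as a rotation vector (axis times angle).
In Python, from bench import get_state, get_image, get_calibration, close_job gives the robot as it stands.
- The arm moves only by the tool send_rows, never from a script. Its argument "rows" is a list of rows, each an object of numbers: "hand": the finger opening in mm, from 0 to 87; "x", "y", "z": the shift along the world's x, y, z in mm; "roll": the turn about the world's z in degrees. A call has 1 to 10 rows; each row shifts and turns the commanded pose from where the row before left it; what a row does not reach is not made up. A row lasts 1/10 s, in which the tool goes at most 50 mm and 8.59 degrees, less where a joint would pass 70% of its speed; a pose out of reach is approached as far as the arm can. A call is refused whole if a number of a shift passes 50 or a number of a turn 8.59, either way. A call with a gripper value outside its range is refused whole. The fingers move at their own pace and stop on an object; "force" is the grip in N (left out, the last holds). Time passes only in rows, so rows that do not move let the fingers close. It gives the time, the measured TCP pose, the force, the opening and the grip force at its end, in the units of the state.
- get_state(): the state, without advancing time (a new reading comes with each control period).
- get_image(name): name is "scene" or "top" or "wrist"; returns the picture (400x640x3 uint8, blue, green, red); there is no depth.
- get_calibration(name): a dict with "mtx" (3x3 intrinsics, pixels), "world_from_camera" (4x4, takes a point from camera to world coordinates). Camera axes: x right, y down, z forward; pixel columns grow to the right and rows downward; lengths in m; the calibration is good to about 2 mm. A picture is of the moment at which its call begins: read the wrist's pose just before it. get_calibration takes no time and is no camera call; for the wrist camera it gives the pose at the moment of the call.
- close_job(): hands the job in; it is judged then, once.
The state is a dict: "time": time; "joint_positions": joint angles; "qd": joint speeds; "joint_torque": joint torques, N m; "position": TCP position; "tool_rot": TCP orientation; "ft_force": force on the tool from outside, world axes, zero at the start; "torque": the same for the moment, N m; "grip_width": opening from 0.0 (shut) to 1.0 (fully open); "grip_force": force on a finger pad.
Only numpy, scipy, OpenCV 4.12 (cv2) and the standard library are available. Lean on these libraries where they do the work, as an engineer would, in place of code of your own. Each camera call takes 0.05 s, during which the arm holds its last target. There are 200 camera calls.

## Working session

There is one attempt and no reset: what is moved stays moved. The work goes in short steps, Python scripts to look and compute and a tool call to move; the robot and the scene stay as the last step left them, time stands still between calls to the robot, and variables do not carry over. Pictures are saved under pics/ and viewed, at most 10 in all, crops included, and the job is handed in when it is done.

Besides the shell and the picture viewer there is one more tool, called after "Call:" by a JSON object that holds its "name" and its "arguments", one argument or row to a line. send_rows: Moves the arm, as the interface text tells. Its arguments: {"type":"object","properties":{"rows":{"type":"array","items":{"type":"object","properties":{"hand":{"type":"number"},"x":{"type":"number"},"y":{"type":"number"},"z":{"type":"number"},"roll":{"type":"number"}}}},"force":{"type":"number"}},"required":["rows"]}

```bash
mkdir -p pics; cat > h.py <<'E'
import numpy as np, cv2
from bench import *
def ray(name,u,v,z):
    c=get_calibration(name);K=np.array(c["mtx"]);T=np.array(c["world_from_camera"])
    d=T[:3,:3]@np.linalg.solve(K,[u,v,1.]);o=T[:3,3]
    return (o+d*(z-o[2])/d[2])
def proj(name,P):
    c=get_calibration(name);K=np.array(c["mtx"]);T=np.linalg.inv(np.array(c["world_from_camera"]))
    p=K@(T[:3,:3]@np.array(P,float)+T[:3,3]);return p[:2]/p[2]
E
python3 - <<'E'
from h import *
a=get_image("scene");b=get_image("top");cv2.imwrite("pics/s.png",a);cv2.imwrite("pics/t.png",b);s=get_state();print({k:np.round(v,3) for k,v in s.items()})
for n in("scene","top"):print(np.round(get_calibration(n)["world_from_camera"],3).tolist(),np.array(get_calibration(n)["mtx"])[0])
E
```

```text
{'time': np.float64(0.1), 'joint_positions': array([-1.153,  0.322, -0.07 ,  1.452,  0.023,  1.371, -0.057]), 'qd': array([-0.   , -0.002, -0.001, -0.003, -0.001, -0.   ,  0.   ]), 'joint_torque': array([ 0.0000e+00, -4.9257e+01, -4.0500e-01, -3.1340e+01, -6.4000e-02,
        3.9000e-02,  0.0000e+00]), 'position': array([0.255, 0.597, 0.291]), 'tool_rot': array([-6.300e-01, -3.078e+00,  3.000e-03]), 'ft_force': array([ 0.764, -0.598,  0.622]), 'torque': array([-0.024, -0.003,  0.002]), 'grip_force': np.float64(0.0), 'grip_width': np.float64(1.001)}
[[-0.462, 0.548, -0.697, 1.349], [0.887, 0.268, -0.376, 0.304], [-0.019, -0.792, -0.61, 0.868], [0.0, 0.0, 0.0, 1.0]] [392.80981187   0.         315.38133741]
[[-0.013, -0.999, 0.047, 0.401], [-1.0, 0.013, -0.007, -0.145], [0.007, -0.047, -0.999, 1.575], [0.0, 0.0, 0.0, 1.0]] [495.55174178   0.         325.25460419]
```

View pics/t.png

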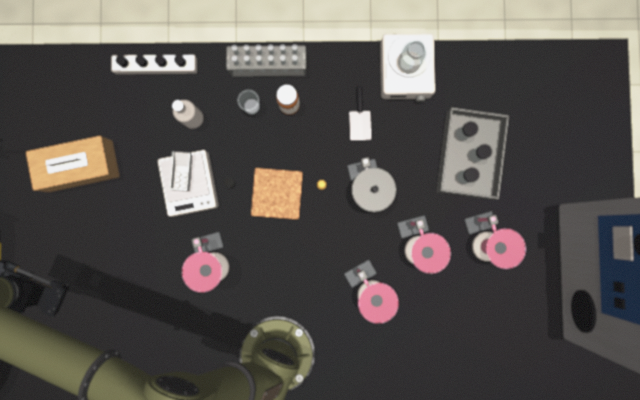

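View pics/s.png

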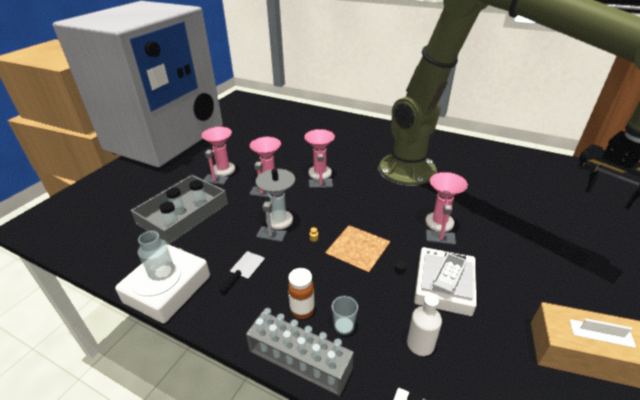

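```bash
python3 - <<'E'
from h import *
b=cv2.imread("pics/t.png")
f=lambda u0,v0,w,h,k:cv2.resize(b[v0:v0+h,u0:u0+w],None,fx=k,fy=k,interpolation=cv2.INTER_CUBIC)
cv2.imwrite("pics/c.png",np.hstack([f(150,143,70,80,6),f(340,143,63,80,6)]))
for n,u,v,z in [("cover knob top",374.5,188.5,.204),("mat",277,194,.004),("jar",288,98,.13),("weight",322,184,.04),("stopper",231,183,.026),("wash",181,105,.17),("pinkL",202,271,.165),("pan~",187,181,.062)]:
    print(n,np.round(ray("top",u,v,z),3))
E
```

```text
cover knob top [ 0.505 -0.292  0.204]
mat [ 0.506 -0.004  0.004]
jar [ 0.781 -0.05   0.13 ]
weight [ 0.533 -0.147  0.04 ]
stopper [0.541 0.138 0.026]
wash [0.753 0.253 0.17 ]
pinkL [0.28  0.195 0.165]
pan~ [0.545 0.265 0.062]
```

View pics/c.png

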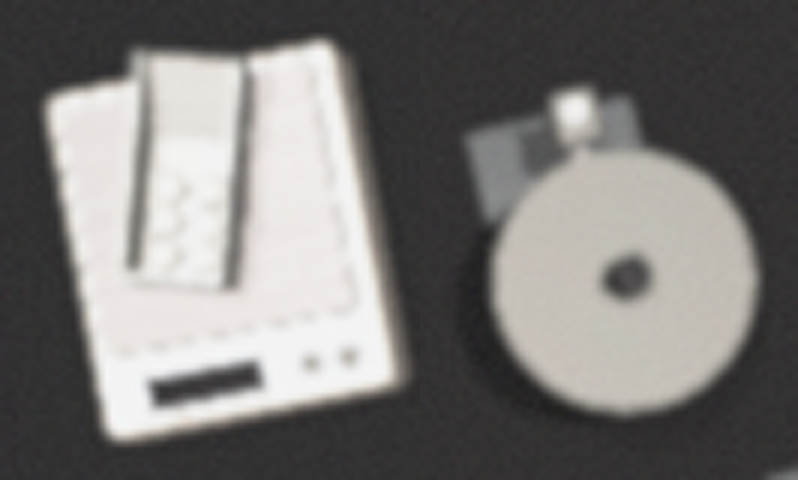

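Call:
{"name": "send_rows", "arguments": {
  "rows": [
    {"x": 28,"y": -39,"z": 5,"hand": 87},
    {"x": 28,"y": -39,"z": 5},
    {"x": 28,"y": -39,"z": 5},
    {"x": 28,"y": -39,"z": 5},
    {"x": 28,"y": -39,"z": 5},
    {"x": 28,"y": -39,"z": 5},
    {"x": 28,"y": -39,"z": 5},
    {"x": 28,"y": -39,"z": 5},
    {"x": 28,"y": -39,"z": 5},
    {"x": 28,"y": -39,"z": 5}
  ],
  "force": 30
}}

```text
schema error: expected keys hand, x, y, z, roll
```

```bash
python3 - <<'E'
from h import *
s=get_state();c=get_calibration("wrist");T=np.array(c["world_from_camera"]);cv2.imwrite("pics/w1.png",get_image("wrist"))
print(s["position"],s["tool_rot"],np.round(T,3).tolist(),np.array(c["mtx"])[0])
print(proj("wrist",[.545,.265,.062]))
E
```

```text
[0.25530316 0.59736333 0.29128614] [-6.29936146e-01 -3.07755753e+00  2.59545078e-03] [[0.393, 0.889, 0.236, 0.191], [0.919, -0.38, -0.102, 0.625], [-0.0, 0.257, -0.966, 0.382], [0.0, 0.0, 0.0, 1.0]] [318.61597601   0.         325.03625248]
[182.839129   468.59928041]
```

View pics/w1.png

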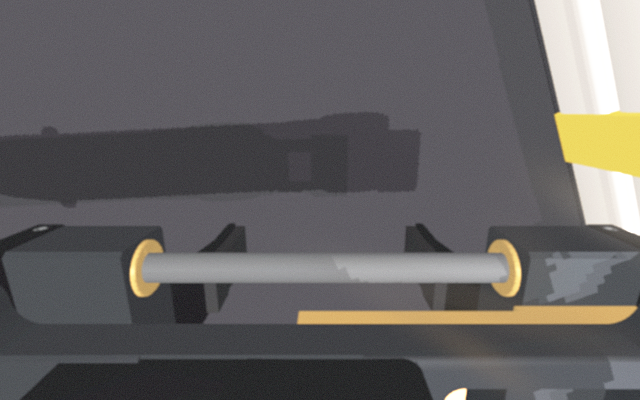

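Call:
{"name": "send_rows", "arguments": {
  "rows": [
    {"x": 28,"y": -39,"z": 5,"hand": 87,"roll": 2},
    {"x": 28,"y": -39,"z": 5,"hand": 87,"roll": 2},
    {"x": 28,"y": -39,"z": 5,"hand": 87,"roll": 2},
    {"x": 28,"y": -39,"z": 5,"hand": 87,"roll": 2},
    {"x": 28,"y": -39,"z": 5,"hand": 87,"roll": 2},
    {"x": 28,"y": -39,"z": 5,"hand": 87,"roll": 2},
    {"x": 28,"y": -39,"z": 5,"hand": 87,"roll": 2},
    {"x": 28,"y": -39,"z": 5,"hand": 87,"roll": 2},
    {"x": 28,"y": -39,"z": 5,"hand": 87,"roll": 2},
    {"x": 28,"y": -39,"z": 5,"hand": 87,"roll": 2}
  ],
  "force": 30
}}

```text
time: 1.15
position: [0.5361, 0.2059, 0.3424]
tool_rot: [0.083, 3.14, 0.0]
ft_force: [0.8, 0.9, 0.1]
grip_width: 1.003
grip_force: 0.0
```

```bash
python3 - <<'E'
from h import *
s=get_state();c=get_calibration("wrist");T=np.array(c["world_from_camera"]);cv2.imwrite("pics/w2.png",get_image("wrist"))
cv2.imwrite("pics/t2.png",get_image("top"))
print(s["position"],s["tool_rot"],s["joint_positions"],np.round(T,3).tolist())
print(proj("wrist",[.545,.265,.062]))
E
```

```text
[0.5361047  0.20594159 0.34241499] [8.34507007e-02 3.14047033e+00 3.67071043e-04] [-0.61409096  0.13766408  0.22480534  1.57700279 -0.03111015  1.43030743
  1.13067534] [[0.054, 0.965, 0.257, 0.466], [0.999, -0.052, -0.012, 0.209], [0.002, 0.258, -0.966, 0.433], [0.0, 0.0, 0.0, 1.0]]
[381.45005859 171.02068408]
```

View pics/w2.png

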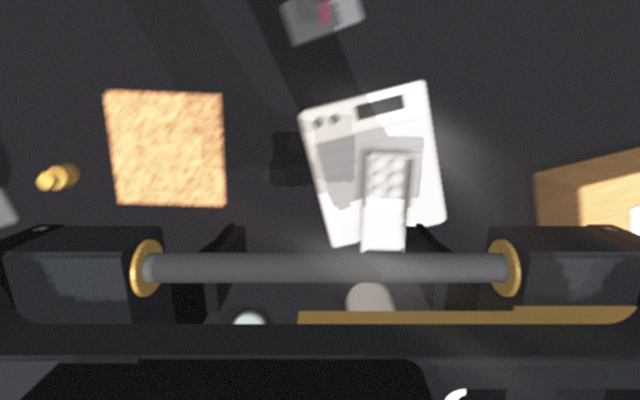

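```bash
python3 - <<'E'
from h import *
for n,u,v,z in [("rearL",365,150,.098),("rearR",411,150,.098),("noseL",361,249,.09),("noseR",405,250,.09),("mat",103,89,.004),("mat",222,92,.004),("mat",227,207,.004),("mat",118,206,.004),("b",299,112,.048),("b",425,81,.048),("b",447,218,.048),("b",331,247,.048),("weight",45,180,.04)]:
    print(n,np.round(ray("wrist",u,v,z)*1e3))
print("top view")
for n,u,v,z in [("rearL",150+128/6,143+268/6,.098),("rearR",150+236/6,143+288/6,.098),("noseL",150+135/6,143+52/6,.09),("noseR",150+247/6,143+58/6,.09),("b",150+45/6,143+95/6,.048),("b",150+330/6,143+40/6,.048),("b",150+400/6,143+385/6,.048),("b",150+112/6,143+440/6,.048),("cover",374,189.7,.170),("knob",374.3,189.3,.204),]:
    print(n,np.round(ray("top",u,v,z)*1e3))
E
```

```text
rearL [514. 242.  98.]
rearR [517. 290.  98.]
noseL [630. 235.  90.]
noseR [635. 286.  90.]
mat [426. -79.   4.]
mat [440.  73.   4.]
mat [594.  56.   4.]
mat [582. -97.   4.]
b [471. 173.  48.]
b [447. 319.  48.]
b [614. 349.  48.]
b [645. 199.  48.]
weight [ 533. -156.   40.]
top view
rearL [523. 302.  98.]
rearR [512. 249.  98.]
noseL [632. 301.  90.]
noseR [628. 245.  90.]
b [617. 360.  48.]
b [643. 213.  48.]
b [465. 178.  48.]
b [439. 325.  48.]
cover [ 504. -295.  170.]
knob [ 502. -292.  204.]
```

Call:
{"name": "send_rows", "arguments": {
  "rows": [
    {"x": -3,"y": -49,"z": 0,"hand": 87,"roll": 0},
    {"x": -3,"y": -49,"z": 0,"hand": 87,"roll": 0},
    {"x": -3,"y": -49,"z": 0,"hand": 87,"roll": 0},
    {"x": -3,"y": -49,"z": 0,"hand": 87,"roll": 0},
    {"x": -3,"y": -49,"z": 0,"hand": 87,"roll": 0},
    {"x": -3,"y": -49,"z": 0,"hand": 87,"roll": 0},
    {"x": -3,"y": -49,"z": 0,"hand": 87,"roll": 0},
    {"x": -3,"y": -49,"z": 0,"hand": 87,"roll": 0},
    {"x": -3,"y": -49,"z": 0,"hand": 87,"roll": 0},
    {"x": -6,"y": -48,"z": 0,"hand": 87,"roll": 0}
  ],
  "force": 30
}}

```text
time: 2.25
position: [0.5021, -0.2827, 0.3422]
tool_rot: [0.085, 3.14, 0.0]
ft_force: [0.5, 0.6, -0.2]
grip_width: 0.996
grip_force: 0.0
```

Call:
{"name": "send_rows", "arguments": {
  "rows": [
    {"x": 0,"y": -4,"z": -20,"hand": 87,"roll": 0},
    {"x": 0,"y": -4,"z": -20,"hand": 87,"roll": 0},
    {"x": 0,"y": 0,"z": -10,"hand": 87,"roll": 0},
    {"x": 0,"y": 0,"z": 0,"hand": 87,"roll": 0}
  ],
  "force": 30
}}

```text
time: 2.65
position: [0.5019, -0.2883, 0.2906]
tool_rot: [-0.085, -3.137, -0.002]
ft_force: [0.1, -0.3, -0.1]
grip_width: 1.001
grip_force: 0.0
```

```bash
python3 - <<'E'
from h import *
s=get_state();im=get_image("wrist");cv2.imwrite("pics/w3.png",im)
print(s["position"],s["tool_rot"],proj("wrist",[.503,-.293,.204]))
E
```

```text
[ 0.50186977 -0.28828405  0.2905713 ] [-8.53338637e-02 -3.13727953e+00 -2.18942642e-03] [317.22162098 232.85002691]
```

View pics/w3.png

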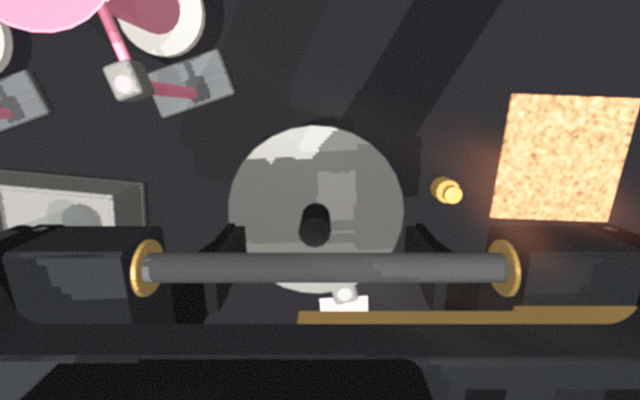

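Call:
{"name": "send_rows", "arguments": {
  "rows": [
    {"x": 1,"y": -4,"z": -16,"hand": 87,"roll": 0},
    {"x": 0,"y": 0,"z": -16,"hand": 87,"roll": 0},
    {"x": 0,"y": 0,"z": -15,"hand": 87,"roll": 0},
    {"x": 0,"y": 0,"z": 0,"hand": 15,"roll": 0},
    {"x": 0,"y": 0,"z": 0,"hand": 10,"roll": 0},
    {"x": 0,"y": 0,"z": 0,"hand": 10,"roll": 0},
    {"x": 0,"y": 0,"z": 0,"hand": 10,"roll": 0},
    {"x": 0,"y": 0,"z": 0,"hand": 10,"roll": 0}
  ],
  "force": 30
}}

```text
time: 3.5
position: [0.5037, -0.2934, 0.2459]
tool_rot: [0.086, 3.139, -0.0]
ft_force: [-0.4, 0.5, -0.8]
grip_width: 0.633
grip_force: 0.0
```

```bash
python3 - <<'E'
from h import *
c=get_calibration("wrist");K=np.array(c["mtx"])
s=get_state();print(s["position"],s["grip_width"],s["grip_force"],s["ft_force"])
# mat corners from earlier top view & w3 (camera 47 mm higher, y+4, x-1)
T=np.array(c["world_from_camera"]);o=T[:3,3]+[-.001,.004,.2906-s["position"][2]]
P=[]
for u,v in[(511,94),(638,97),(609,222),(490,219)]:
    d=T[:3,:3]@np.linalg.solve(K,[u,v,1.]);P.append(o+d*(.004-o[2])/d[2])
print(np.round(P,3),np.mean(P,0))
E
```

```text
[ 0.5036791  -0.29343846  0.24592942] 0.6334982655283908 0.0 [-0.43802384  0.48545862 -0.80742091]
[[ 0.427 -0.075  0.004]
 [ 0.439  0.07   0.004]
 [ 0.589  0.063  0.004]
 [ 0.576 -0.086  0.004]] [ 0.50781666 -0.00705839  0.004     ]
```

Call:
{"name": "send_rows", "arguments": {
  "rows": [
    {"x": 0,"y": 0,"z": -2,"hand": 10,"roll": 0},
    {"x": 0,"y": 0,"z": 0,"hand": 10,"roll": 0},
    {"x": 0,"y": 0,"z": 0,"hand": 10,"roll": 0},
    {"x": 0,"y": 0,"z": 0,"hand": 10,"roll": 0},
    {"x": 0,"y": 0,"z": 0,"hand": 10,"roll": 0},
    {"x": 0,"y": 0,"z": 0,"hand": 10,"roll": 0},
    {"x": 0,"y": 0,"z": 0,"hand": 10,"roll": 0},
    {"x": 0,"y": 0,"z": 0,"hand": 10,"roll": 0}
  ],
  "force": 30
}}

```text
time: 4.3
position: [0.5034, -0.2934, 0.2433]
tool_rot: [0.086, 3.14, -0.0]
ft_force: [-0.0, 0.2, 0.4]
grip_width: 0.219
grip_force: 30.0
```

Call:
{"name": "send_rows", "arguments": {
  "rows": [
    {"x": 0,"y": 0,"z": 10,"hand": 10,"roll": 0},
    {"x": 0,"y": 0,"z": 20,"hand": 10,"roll": 0},
    {"x": 0,"y": 10,"z": 20,"hand": 10,"roll": 0},
    {"x": 0,"y": 30,"z": 0,"hand": 10,"roll": 0}
  ],
  "force": 30
}}

```text
time: 4.7
position: [0.5036, -0.2569, 0.297]
tool_rot: [0.095, 3.135, -0.006]
ft_force: [0.3, 0.3, -1.5]
grip_width: 0.221
grip_force: 30.0
```

Call:
{"name": "send_rows", "arguments": {
  "rows": [
    {"x": 1,"y": 40,"z": 0,"hand": 10,"roll": 0},
    {"x": 1,"y": 45,"z": 0,"hand": 10,"roll": 0},
    {"x": 1,"y": 45,"z": -10,"hand": 10,"roll": 0},
    {"x": 1,"y": 45,"z": -25,"hand": 10,"roll": 0},
    {"x": 0,"y": 40,"z": -30,"hand": 10,"roll": 0},
    {"x": 0,"y": 25,"z": -35,"hand": 10,"roll": 0},
    {"x": 0,"y": 6,"z": -35,"hand": 10,"roll": 0},
    {"x": 0,"y": 0,"z": -30,"hand": 10,"roll": 0},
    {"x": 0,"y": 0,"z": -22,"hand": 10,"roll": 0},
    {"x": 0,"y": 0,"z": -10,"hand": 10,"roll": 0}
  ],
  "force": 30
}}

```text
time: 5.7
position: [0.5063, -0.0085, 0.0954]
tool_rot: [-0.086, -3.137, 0.001]
ft_force: [-0.4, -0.6, -0.8]
grip_width: 0.216
grip_force: 30.0
```

Call:
{"name": "send_rows", "arguments": {
  "rows": [
    {"x": 0,"y": 0,"z": -7,"hand": 10,"roll": 0},
    {"x": 0,"y": 0,"z": -5,"hand": 10,"roll": 0},
    {"x": 0,"y": 0,"z": 0,"hand": 10,"roll": 0}
  ],
  "force": 30
}}

```text
time: 6.0
position: [0.5078, -0.0086, 0.0854]
tool_rot: [0.086, 3.14, 0.0]
ft_force: [-0.1, 0.2, -1.0]
grip_width: 0.22
grip_force: 30.0
```

Call:
{"name": "send_rows", "arguments": {
  "rows": [
    {"x": 0,"y": 0,"z": -1.5,"hand": 10,"roll": 0},
    {"x": 0,"y": 0,"z": -1,"hand": 10,"roll": 0},
    {"x": 0,"y": 0,"z": 0,"hand": 10,"roll": 0}
  ],
  "force": 30
}}

```text
time: 6.3
position: [0.5076, -0.0085, 0.0829]
tool_rot: [0.086, 3.14, 0.0]
ft_force: [-0.4, -0.5, -0.8]
grip_width: 0.218
grip_force: 30.0
```

Call:
{"name": "send_rows", "arguments": {
  "rows": [
    {"x": 0,"y": 0,"z": -1,"hand": 10,"roll": 0},
    {"x": 0,"y": 0,"z": -0.5,"hand": 10,"roll": 0},
    {"x": 0,"y": 0,"z": 0,"hand": 10,"roll": 0}
  ],
  "force": 30
}}

```text
time: 6.6
position: [0.5077, -0.0086, 0.0822]
tool_rot: [0.086, 3.14, 0.001]
ft_force: [-2.4, 0.3, 7.5]
grip_width: 0.225
grip_force: 30.0
```

Call:
{"name": "send_rows", "arguments": {
  "rows": [
    {"x": 0,"y": 0,"z": 0.5,"hand": 60,"roll": 0},
    {"x": 0,"y": 0,"z": 0,"hand": 60,"roll": 0},
    {"x": 0,"y": 0,"z": 0,"hand": 60,"roll": 0},
    {"x": 0,"y": 0,"z": 5,"hand": 87,"roll": 0},
    {"x": 0,"y": 0,"z": 25,"hand": 87,"roll": 0},
    {"x": 0,"y": 0,"z": 40,"hand": 87,"roll": 0},
    {"x": 0,"y": 10,"z": 40,"hand": 87,"roll": 0},
    {"x": 2,"y": 35,"z": 20,"hand": 87,"roll": 0},
    {"x": 3,"y": 45,"z": 10,"hand": 87,"roll": 0},
    {"x": 3,"y": 45,"z": 0,"hand": 87,"roll": 0}
  ],
  "force": 30
}}

```text
time: 7.6
position: [0.5166, 0.1277, 0.2244]
tool_rot: [0.089, 3.136, 0.004]
ft_force: [1.2, -0.1, -0.6]
grip_width: 0.981
grip_force: 0.0
```

Call:
{"name": "send_rows", "arguments": {
  "rows": [
    {"x": 3,"y": 45,"z": 0,"hand": 87,"roll": 0},
    {"x": 3,"y": 45,"z": 0,"hand": 87,"roll": 0},
    {"x": 3,"y": 35,"z": 0,"hand": 87,"roll": 0},
    {"x": 3,"y": 17,"z": 0,"hand": 87,"roll": 0},
    {"x": 0,"y": 0,"z": 0,"hand": 87,"roll": 0}
  ],
  "force": 30
}}

```text
time: 8.1
position: [0.527, 0.2708, 0.2212]
tool_rot: [-0.08, -3.14, -0.0]
ft_force: [0.2, -0.7, 0.6]
grip_width: 1.002
grip_force: 0.0
```

```bash
python3 - <<'E'
from h import *
s=get_state();im=get_image("wrist");t=get_image("top")
cv2.imwrite("pics/w4.png",im)
m=cv2.resize(t[150:240,220:340],None,fx=3,fy=3)
cv2.imwrite("pics/v4.png",np.vstack([im[:260],cv2.copyMakeBorder(m,0,0,0,640-m.shape[1],0)]))
print(s["position"],s["tool_rot"])
y=np.array(s["position"])
for P in [[.5285,.269,.098],[.516,.269,.098],[.63,.267,.09]]:print(proj("wrist",P))
E
```

```text
[0.52701033 0.2707966  0.22123849] [-7.96451297e-02 -3.14035419e+00 -2.09409731e-04]
[328.96252413 213.57004756]
[327.99968299 196.50320497]
[333.0837085  329.29938963]
```

View pics/v4.png

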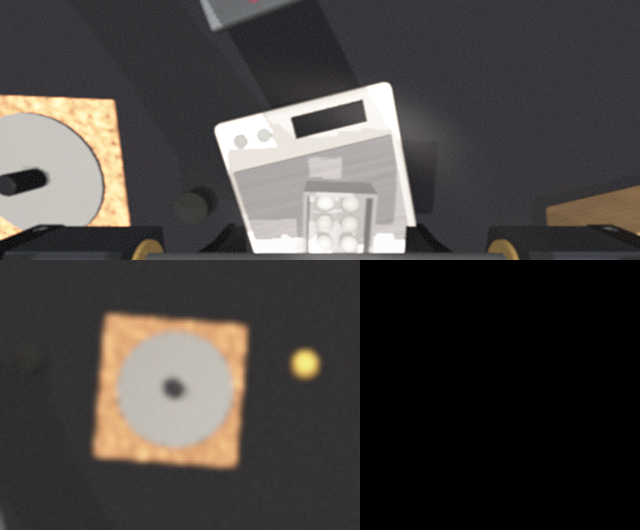

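```bash
python3 - <<'E'
from h import *
for u,v,z in [(304,181,.098),(376,181,.098),(304,192,.098),(375,192,.098),(303,240,.098),(375,240,.098),(234,170,.062),(392,133,.062),(325,204,.0725),(350,243,.0725)]:print(u,v,np.round(ray("wrist",u,v,z)*1e3))
E
```

```text
304 181 [504. 253.  98.]
376 181 [507. 302.  98.]
304 192 [512. 253.  98.]
375 192 [515. 302.  98.]
303 240 [547. 249.  98.]
375 240 [550. 301.  98.]
234 170 [500. 195.  62.]
392 133 [478. 321.  62.]
325 204 [529. 266.  73.]
350 243 [563. 285.  73.]
```

Call:
{"name": "send_rows", "arguments": {
  "rows": [
    {"x": 2,"y": 6,"z": -20,"hand": 70,"roll": 0},
    {"x": 0,"y": 0,"z": -25,"hand": 65,"roll": 0},
    {"x": 0,"y": 0,"z": -22,"hand": 65,"roll": 0},
    {"x": 0,"y": 0,"z": -14,"hand": 65,"roll": 0},
    {"x": 0,"y": 0,"z": -5,"hand": 60,"roll": 0},
    {"x": 0,"y": 0,"z": 0,"hand": 40,"roll": 0},
    {"x": 0,"y": 0,"z": 0,"hand": 40,"roll": 0},
    {"x": 0,"y": 0,"z": 0,"hand": 40,"roll": 0},
    {"x": 0,"y": 0,"z": 0,"hand": 40,"roll": 0},
    {"x": 0,"y": 0,"z": 0,"hand": 40,"roll": 0}
  ],
  "force": 45
}}

```text
time: 9.2
position: [0.5298, 0.274, 0.1362]
tool_rot: [0.086, 3.14, -0.0]
ft_force: [-0.8, -1.4, 1.7]
grip_width: 0.601
grip_force: 44.2
```

Gripped at 52 mm. Small test lift.

Call:
{"name": "send_rows", "arguments": {
  "rows": [
    {"x": 0,"y": 0,"z": 3,"hand": 40,"roll": 0},
    {"x": 0,"y": 0,"z": 5,"hand": 40,"roll": 0},
    {"x": 0,"y": 0,"z": 8,"hand": 40,"roll": 0},
    {"x": 0,"y": 0,"z": 8,"hand": 40,"roll": 0},
    {"x": 0,"y": 0,"z": 0,"hand": 40,"roll": 0}
  ],
  "force": 50
}}

```text
time: 9.7
position: [0.5303, 0.275, 0.1614]
tool_rot: [0.086, 3.138, 0.003]
ft_force: [0.3, 1.4, -1.9]
grip_width: 0.596
grip_force: 49.2
```

```bash
python3 - <<'E'
from h import *
s=get_state();print(s["position"],s["torque"],s["ft_force"])
im=get_image("scene");w=get_image("wrist")
cv2.imwrite("pics/v5.png",np.vstack([cv2.resize(im[220:330,390:520],None,fx=3,fy=3)[:, :390],cv2.resize(w[100:260,200:460],(390,240))]))
E
```

```text
[0.53025764 0.27498292 0.16137524] [ 0.06518928 -0.05317552 -0.02584941] [ 0.27264007  1.39552659 -1.88884579]
```

View pics/v5.png

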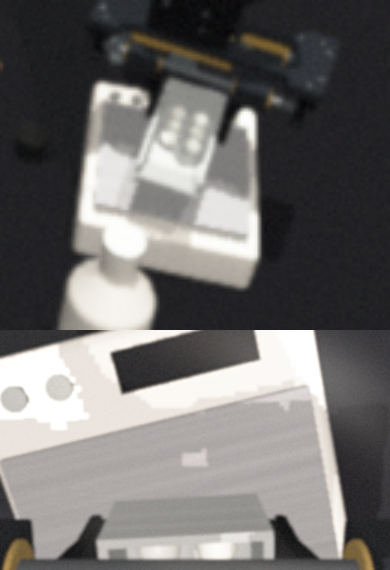

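Call:
{"name": "send_rows", "arguments": {
  "rows": [
    {"x": 0,"y": 0,"z": 8,"hand": 40,"roll": 0},
    {"x": 0,"y": 0,"z": 15,"hand": 40,"roll": 0},
    {"x": 0,"y": 0,"z": 22,"hand": 40,"roll": 0},
    {"x": 0,"y": 0,"z": 25,"hand": 40,"roll": 0},
    {"x": 0,"y": -5,"z": 25,"hand": 40,"roll": 0},
    {"x": 0,"y": -12,"z": 20,"hand": 40,"roll": 0},
    {"x": -1,"y": -20,"z": 10,"hand": 40,"roll": 0},
    {"x": -2,"y": -28,"z": 2,"hand": 40,"roll": 0},
    {"x": -4,"y": -34,"z": 0,"hand": 40,"roll": 0},
    {"x": -6,"y": -36,"z": 0,"hand": 40,"roll": 0}
  ],
  "force": 60
}}

```text
time: 10.8
position: [0.516, 0.1372, 0.2867]
tool_rot: [0.086, 3.14, -0.0]
ft_force: [0.0, 0.2, -1.9]
grip_width: 0.599
grip_force: 59.0
```

Call:
{"name": "send_rows", "arguments": {
  "rows": [
    {"x": -8,"y": -36,"z": 0,"hand": 40,"roll": 0},
    {"x": -8,"y": -36,"z": 0,"hand": 40,"roll": 0},
    {"x": -8,"y": -36,"z": 0,"hand": 40,"roll": 0},
    {"x": -8,"y": -36,"z": 0,"hand": 40,"roll": 0},
    {"x": -8,"y": -36,"z": 0,"hand": 40,"roll": 0},
    {"x": -8,"y": -36,"z": 0,"hand": 40,"roll": 0},
    {"x": -8,"y": -36,"z": 0,"hand": 40,"roll": 0},
    {"x": -8,"y": -36,"z": 0,"hand": 40,"roll": 0},
    {"x": -8,"y": -36,"z": 0,"hand": 40,"roll": 0},
    {"x": -7,"y": -36,"z": 0,"hand": 40,"roll": 0}
  ],
  "force": 60
}}

```text
time: 11.8
position: [0.4356, -0.2228, 0.2867]
tool_rot: [0.088, 3.14, 0.002]
ft_force: [0.9, 0.7, -1.0]
grip_width: 0.598
grip_force: 59.0
```

Call:
{"name": "send_rows", "arguments": {
  "rows": [
    {"x": -6,"y": -32,"z": 0,"hand": 40,"roll": 0},
    {"x": -5,"y": -22,"z": 0,"hand": 40,"roll": 0},
    {"x": -3,"y": -12,"z": 0,"hand": 40,"roll": 0},
    {"x": -1,"y": -4,"z": 0,"hand": 40,"roll": 0},
    {"x": 0,"y": 0,"z": 0,"hand": 40,"roll": 0},
    {"x": 0,"y": 0,"z": 0,"hand": 40,"roll": 0}
  ],
  "force": 60
}}

```text
time: 12.4
position: [0.4224, -0.2898, 0.2864]
tool_rot: [-0.085, -3.14, -0.002]
ft_force: [-0.0, 0.6, -2.3]
grip_width: 0.597
grip_force: 59.0
```

```bash
python3 - <<'E'
from h import *
s=get_state();print(s["position"],s["torque"],s["ft_force"],s["tool_rot"],s["grip_width"])
f=lambda n,u0,v0,w,h,W,H:cv2.resize(get_image(n)[v0:v0+h,u0:u0+w],(W,H))
print(proj("scene",[.5,-.29,.2]),proj("top",[.5,-.29,.2]))
cv2.imwrite("pics/w6.png",get_image("wrist"));cv2.imwrite("pics/t6.png",get_image("top"));cv2.imwrite("pics/s6.png",get_image("scene"))
E
```

```text
[ 0.42238857 -0.28980163  0.28639979] [ 0.03940299  0.07119177 -0.02453945] [-0.01099099  0.59134172 -2.26140852] [-8.46306476e-02 -3.14041672e+00 -1.50709612e-03] 0.5969755577080904
[276.2177292  170.56077002] [373.47977939 190.27867204]
```

```bash
cat >> h.py <<'E'
def tilt(im=None,g=22.5,b=-16.5):
    im=get_image("wrist") if im is None else im
    p=np.array(get_state()["position"]);G=p-[0,0,.051]
    prof=im[:250,305:350].astype(float).mean((1,2))
    d=np.abs(np.diff(cv2.GaussianBlur(prof[:,None],(1,5),0)[:,0]));pk=[i for i in range(2,len(d)-2) if d[i]>5 and d[i]==d[i-2:i+3].max()]
    print("edges",[(i,int(prof[i-3]),int(prof[min(i+4,249)])) for i in pk])
    for t in range(0,80,10):
        r=np.radians(t);c,s=np.cos(r),np.sin(r);e=[]
        for w in(-g,36-g): e.append(proj("wrist",G+np.array([b*c+w*s,0,-b*s+w*c])/1e3)[1])
        print(t,np.round(e),end="; ")
    print()
E
python3 -c "
from h import *
tilt(cv2.imread('pics/w6.png'))"
```

```text
edges [(33, 177, 145), (38, 155, 117), (45, 117, 78), (48, 100, 64), (199, 43, 211), (211, 244, 160), (236, 157, 216)]
0 [213. 239.]; 10 [208. 247.]; 20 [205. 256.]; 30 [203. 265.]; 40 [202. 274.]; 50 [204. 282.]; 60 [207. 289.]; 70 [212. 296.];
```

Call:
{"name": "send_rows", "arguments": {
  "rows": [
    {"x": 0,"y": 0,"z": 0,"hand": 40,"roll": 0},
    {"x": 0,"y": 0,"z": 0,"hand": 40,"roll": 0}
  ],
  "force": 12
}}

```text
time: 12.75
position: [0.4226, -0.2902, 0.2865]
tool_rot: [0.085, 3.14, 0.0]
ft_force: [-0.2, -0.9, -2.3]
grip_width: 0.607
grip_force: 11.8
```

```bash
python3 -c "
from h import *
tilt();s=get_state();print(s['torque'],s['ft_force'],s['grip_force'])"
```

```text
edges [(35, 169, 132), (38, 153, 116), (46, 111, 72), (198, 41, 200), (211, 245, 162), (237, 158, 217)]
0 [213. 239.]; 10 [208. 247.]; 20 [205. 256.]; 30 [203. 265.]; 40 [202. 274.]; 50 [204. 282.]; 60 [207. 290.]; 70 [212. 296.]; 
[ 0.07136483  0.05162679 -0.05623733] [-1.55038791  1.2725886  -2.32761039] 11.830548940124572
```

Call:
{"name": "send_rows", "arguments": {
  "rows": [
    {"x": 0,"y": 0,"z": 0,"hand": 40,"roll": 0},
    {"x": 0,"y": 0,"z": 0,"hand": 40,"roll": 0}
  ],
  "force": 7
}}

```text
time: 13.0
position: [0.4224, -0.2905, 0.2865]
tool_rot: [-0.086, -3.14, -0.0]
ft_force: [-0.2, -0.4, -2.1]
grip_width: 0.596
grip_force: 7.0
```

```bash
python3 -c "
from h import *
tilt();s=get_state();print(s['torque'],s['ft_force'],s['grip_force'])"
```

```text
edges [(38, 155, 117), (45, 117, 79), (48, 101, 64), (199, 44, 213), (208, 235, 181)]
0 [213. 239.]; 10 [208. 247.]; 20 [205. 256.]; 30 [203. 265.]; 40 [202. 274.]; 50 [204. 282.]; 60 [207. 290.]; 70 [212. 296.]; 
[ 0.0461733   0.05124089 -0.03659846] [ 0.6031067  -0.367331   -1.88225517] 6.99999357573688
```

Call:
{"name": "send_rows", "arguments": {
  "rows": [
    {"x": 0,"y": 0,"z": 0,"hand": 40,"roll": 0}
  ],
  "force": 7
}}

```text
time: 13.15
position: [0.4224, -0.2906, 0.2865]
tool_rot: [-0.086, -3.14, -0.0]
ft_force: [0.4, 0.2, -2.1]
grip_width: 0.596
grip_force: 7.0
```

```bash
python3 -c "
from h import *
tilt();s=get_state();print(s['torque'],s['ft_force'],s['grip_force'])
a=get_image('top');cv2.imwrite('pics/t7.png',a);b=cv2.imread('pics/t6.png');d=cv2.absdiff(a,b).max(2)>40
for r in range(140,215,3):
    print(r,'%d'%d[r,355:395].sum(),a[r,365:385].mean((0,1)).round(),b[r,365:385].mean((0,1)).round())
G=np.array(s['position'])-[0,0,.051]
for t in(0,10,20,30,40,50,60):
    r=np.radians(t);print(t,proj('top',G+np.array([96.5*np.cos(r)+1.5*np.sin(r),-4,-96.5*np.sin(r)])/1e3).round())
"
```

```text
edges [(33, 178, 145), (37, 160, 122), (44, 122, 84), (49, 94, 63), (199, 43, 214), (208, 235, 181)]
0 [213. 239.]; 10 [208. 247.]; 20 [205. 256.]; 30 [203. 265.]; 40 [202. 274.]; 50 [204. 282.]; 60 [207. 289.]; 70 [212. 296.]; 
[0.06723764 0.06434464 0.0124184 ] [ 0.45948538  0.23664043 -1.93449284] 7.000021307612769
140 0 66.0 67.0
143 0 50.0 51.0
146 0 50.0 50.0
149 0 50.0 51.0
152 0 51.0 50.0
155 0 50.0 50.0
158 0 75.0 75.0
161 0 111.0 112.0
164 0 108.0 107.0
167 0 100.0 100.0
170 0 136.0 136.0
173 0 164.0 164.0
176 0 167.0 167.0
179 0 164.0 165.0
182 2 211.0 218.0
185 3 226.0 223.0
188 4 218.0 210.0
191 4 198.0 192.0
194 3 181.0 177.0
197 2 165.0 173.0
200 3 151.0 162.0
203 0 128.0 133.0
206 0 91.0 93.0
209 0 97.0 100.0
212 0 101.0 103.0
0 [376. 182.]
10 [376. 183.]
20 [375. 185.]
30 [375. 188.]
40 [374. 192.]
50 [374. 196.]
60 [374. 201.]
```

Call:
{"name": "send_rows", "arguments": {
  "rows": [
    {"x": 0,"y": 0,"z": 0,"hand": 40,"roll": 0},
    {"x": 0,"y": 0,"z": 0,"hand": 40,"roll": 0}
  ],
  "force": 5.5
}}

```text
time: 13.45
position: [0.4224, -0.2906, 0.2865]
tool_rot: [0.086, 3.14, 0.0]
ft_force: [0.3, -0.5, -2.2]
grip_width: 0.602
grip_force: 5.5
```

```bash
python3 -c "
from h import *
tilt();s=get_state();print(s['torque'],s['ft_force'],s['grip_force'])"
```

```text
edges [(33, 176, 144), (37, 160, 122), (44, 122, 84), (48, 100, 64), (198, 41, 199), (206, 215, 206)]
0 [213. 239.]; 10 [208. 247.]; 20 [205. 256.]; 30 [203. 265.]; 40 [202. 274.]; 50 [204. 282.]; 60 [207. 290.]; 70 [212. 296.]; 
[ 0.05627617  0.10061592 -0.01233886] [ 0.06671518  0.44982663 -3.13832549] 5.499998047307599
```

Call:
{"name": "send_rows", "arguments": {
  "rows": [
    {"x": 0,"y": 0,"z": 0,"hand": 40,"roll": 0},
    {"x": 0,"y": 0,"z": 0,"hand": 40,"roll": 0}
  ],
  "force": 4.5
}}

```text
time: 13.7
position: [0.4225, -0.2906, 0.2866]
tool_rot: [0.086, 3.14, 0.0]
ft_force: [-0.4, 0.2, -0.8]
grip_width: 0.594
grip_force: 4.5
```

```bash
python3 -c "
from h import *
tilt();s=get_state();print(s['torque'],s['ft_force'],s['grip_force'])
a=get_image('top');b=cv2.imread('pics/t6.png')
for r in range(173,212,3): print(r,a[r,365:385].mean().round(),b[r,365:385].mean().round(),end=' | ')
"
```

```text
edges [(37, 160, 122), (44, 122, 84), (48, 100, 64), (198, 40, 201), (208, 236, 223)]
0 [213. 239.]; 10 [208. 247.]; 20 [205. 256.]; 30 [203. 265.]; 40 [202. 274.]; 50 [204. 282.]; 60 [207. 290.]; 70 [212. 296.]; 
[ 0.03109741  0.00852022 -0.01808126] [-0.57427965 -0.5194912  -1.23062666] 4.499990058975527
173 164.0 164.0 | 176 167.0 167.0 | 179 164.0 165.0 | 182 165.0 218.0 | 185 182.0 223.0 | 188 187.0 210.0 | 191 171.0 192.0 | 194 157.0 177.0 | 197 165.0 173.0 | 200 156.0 162.0 | 203 126.0 133.0 | 206 91.0 93.0 | 209 96.0 100.0 |
```

```bash
cat >> h.py <<'E'
def mosaic(fn):
    s=get_image("scene");t=get_image("top");w=get_image("wrist")
    f=lambda im,u,v,a,b,W,H:cv2.resize(im[v:v+b,u:u+a],(W,H),interpolation=cv2.INTER_CUBIC)
    cv2.imwrite(fn,np.vstack([np.hstack([f(s,210,100,130,140,400,430),f(t,325,130,90,97,400,430)]),np.hstack([f(w,200,130,280,120,400,170),f(s,380,220,140,100,238,170),np.zeros((170,162,3),np.uint8)])]))
E
python3 -c "
from h import *
tilt();mosaic('pics/m1.png');s=get_state();print(s['torque'],s['ft_force'],s['grip_force'],s['time'])"
```

```text
edges [(37, 160, 122), (44, 122, 83), (48, 100, 64), (198, 41, 202), (208, 236, 226)]
0 [213. 239.]; 10 [208. 247.]; 20 [205. 256.]; 30 [203. 265.]; 40 [202. 274.]; 50 [204. 282.]; 60 [207. 290.]; 70 [212. 296.]; 
[ 0.01052433  0.05685092 -0.02022406] [ 0.13541009 -0.33954127 -0.72459255] 4.499994043435436 14.0
```

View pics/m1.png

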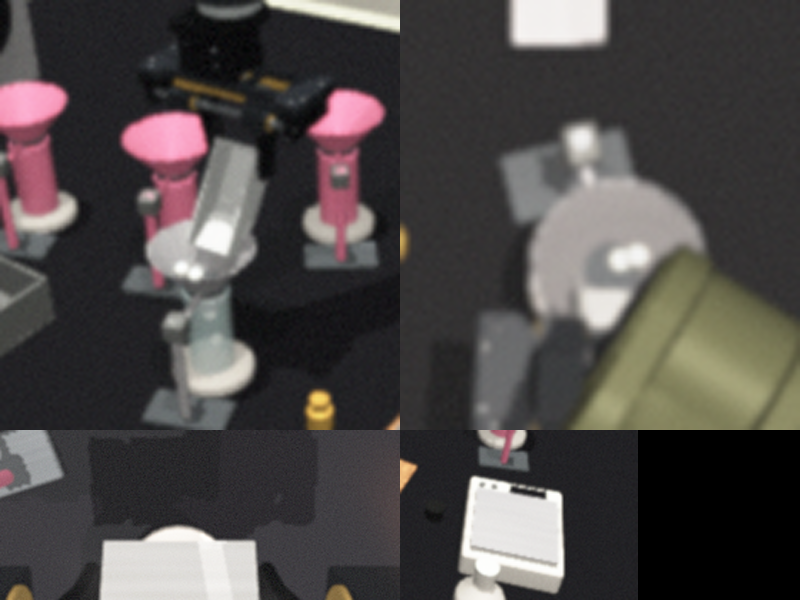

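Call:
{"name": "send_rows", "arguments": {
  "rows": [
    {"x": 0,"y": 0,"z": 0,"hand": 40,"roll": 0},
    {"x": 0,"y": 0,"z": 5,"hand": 40,"roll": 0},
    {"x": 0,"y": 0,"z": 10,"hand": 40,"roll": 0},
    {"x": 0,"y": 0,"z": 0,"hand": 40,"roll": 0}
  ],
  "force": 25
}}

```text
time: 14.4
position: [0.4231, -0.2911, 0.3033]
tool_rot: [0.086, 3.138, -0.002]
ft_force: [-0.6, 0.5, -0.9]
grip_width: 0.596
grip_force: 25.0
```

```bash
python3 -c "
from h import *
tilt();s=get_state();print(s['position'],s['ft_force'],s['time'])
a=get_image('top');cv2.imwrite('pics/t8.png',a);b=get_image('scene');cv2.imwrite('pics/s8.png',b)
print(a[178:200,366:386].mean(2).astype(int))
m=(b.min(2)>225).astype(np.uint8);n,l,st,c=cv2.connectedComponentsWithStats(m[160:240,250:310].copy());print(st[1:].tolist(),(c[1:]+[250,160]).round().tolist())
print(proj('scene',[.503,-.293,.12]),proj('top',[.503,-.293,.125]))
"
```

```text
edges [(36, 173, 134), (44, 128, 90), (49, 101, 65), (194, 43, 210), (208, 246, 224)]
0 [213. 239.]; 10 [208. 247.]; 20 [204. 256.]; 30 [202. 265.]; 40 [202. 274.]; 50 [203. 282.]; 60 [207. 289.]; 70 [212. 296.]; 
[ 0.42285866 -0.29096387  0.30267035] [ 0.43410478  0.02502006 -1.5005573 ] 14.45
[[169 167 166 166 165 166 165 166 165 163 164 165 163 162 164 162 166 165
  164 163]
 [167 165 165 166 165 166 164 164 164 163 163 162 163 163 162 163 162 165
  163 163]
 [163 164 164 164 165 163 165 166 165 164 164 164 165 164 164 163 163 161
  163 162]
 [164 164 165 164 166 165 167 165 165 166 166 165 163 166 166 164 165 161
  162 163]
 [164 165 166 165 166 166 166 167 166 167 166 165 166 163 164 165 165 165
  162 165]
 [166 165 165 165 163 164 162 164 164 166 163 166 165 165 165 166 165 163
  164 164]
 [165 165 165 162 158 154 152 156 160 163 166 166 166 165 164 165 164 165
  165 161]
 [166 163 158 152 144 140 140 142 149 156 160 164 165 164 166 165 166 163
  164 154]
 [165 158 150 140 137 136 134 138 138 145 152 158 165 166 166 167 167 163
  152 133]
 [159 149 140 135 135 134 135 134 134 1
[... 461 characters left out ...]
  86  93]
 [165 153 149 148 147 146 146 143 141 142 143 142 138 124  90  66  69  82
   92 100]
 [175 183 183 182 182 180 175 174 171 172 170 158 134  98  69  63  78  91
   97 107]
 [189 212 217 217 217 217 214 212 212 210 201 174 127  78  58  70  88  96
  105 113]
 [195 220 226 228 228 228 227 227 227 225 211 167 108  61  62  80  91 101
  112 115]
 [191 220 228 230 230 229 230 231 230 223 193 136  78  55  71  86  97 110
  120 119]
 [186 218 228 231 231 230 230 230 228 211 160  97  59  64  79  96 107 120
  124 122]
 [176 213 228 230 231 231 231 230 220 182 121  69  59  72  89 102 117 125
  127 125]]
[[24, 8, 11, 10, 86]] [[279.0, 172.0]]
[276.91052757 191.57151777] [371.82341793 191.11277508]
```

Call:
{"name": "send_rows", "arguments": {
  "rows": [
    {"x": 0,"y": 0,"z": 20,"hand": 40,"roll": 0},
    {"x": 0,"y": 0,"z": 25,"hand": 40,"roll": 0},
    {"x": 0,"y": 8,"z": 15,"hand": 40,"roll": 0},
    {"x": 3,"y": 18,"z": 0,"hand": 40,"roll": 0},
    {"x": 5,"y": 28,"z": 0,"hand": 40,"roll": 0},
    {"x": 7,"y": 36,"z": 0,"hand": 40,"roll": 0},
    {"x": 8,"y": 40,"z": 0,"hand": 40,"roll": 0},
    {"x": 8,"y": 40,"z": 0,"hand": 40,"roll": 0},
    {"x": 8,"y": 40,"z": 0,"hand": 40,"roll": 0},
    {"x": 8,"y": 40,"z": 0,"hand": 40,"roll": 0}
  ],
  "force": 50
}}

```text
time: 15.55
position: [0.4693, -0.039, 0.3613]
tool_rot: [-0.086, -3.14, -0.0]
ft_force: [0.6, -0.4, -1.4]
grip_width: 0.591
grip_force: 50.0
```

Call:
{"name": "send_rows", "arguments": {
  "rows": [
    {"x": 8,"y": 40,"z": 0,"hand": 40,"roll": 0},
    {"x": 8,"y": 40,"z": 0,"hand": 40,"roll": 0},
    {"x": 8,"y": 40,"z": 0,"hand": 40,"roll": 0},
    {"x": 8,"y": 40,"z": 0,"hand": 40,"roll": 0},
    {"x": 8,"y": 40,"z": 0,"hand": 40,"roll": 0},
    {"x": 7,"y": 36,"z": 0,"hand": 40,"roll": 0},
    {"x": 6,"y": 28,"z": 0,"hand": 40,"roll": 0},
    {"x": 4,"y": 16,"z": 0,"hand": 40,"roll": 0},
    {"x": 1,"y": 7,"z": 0,"hand": 40,"roll": 0},
    {"x": 0,"y": 0,"z": 0,"hand": 40,"roll": 0}
  ],
  "force": 50
}}

```text
time: 16.55
position: [0.5274, 0.2463, 0.3611]
tool_rot: [-0.086, -3.14, 0.001]
ft_force: [-0.1, 0.3, -1.2]
grip_width: 0.593
grip_force: 50.0
```

```bash
python3 -c "
from h import *
tilt();s=get_state();print(s['position'],s['time'],s['grip_width'])
a=get_image('scene');b=get_image('top');cv2.imwrite('pics/s9.png',a);cv2.imwrite('pics/t9.png',b)
f=lambda im,u,v,w,h,W,H:cv2.resize(im[v:v+h,u:u+w],(W,H),interpolation=cv2.INTER_CUBIC)
p=proj('scene',np.array(s['position'])-[0,0,.09]).astype(int);print(p)
cv2.imwrite('pics/m2.png',np.hstack([f(a,240,165,70,75,400,430),f(a,max(p[0]-60,0),max(p[1]-60,0),120,130,400,430)]))
"
```

```text
edges [(33, 102, 72), (103, 89, 192), (111, 196, 134), (124, 139, 226), (176, 179, 200)]
0 [213. 239.]; 10 [208. 247.]; 20 [205. 256.]; 30 [203. 265.]; 40 [202. 274.]; 50 [204. 282.]; 60 [207. 289.]; 70 [212. 296.]; 
[0.52756325 0.24512952 0.36132759] 16.6 0.5908799082122947
[454 203]
```

View pics/m2.png

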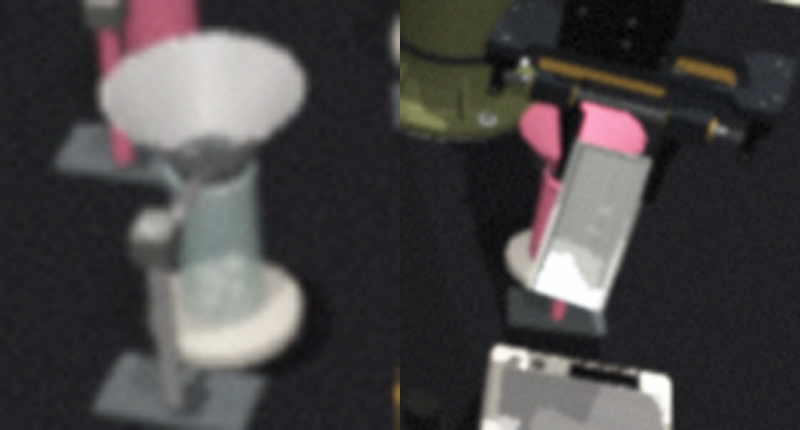

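Call:
{"name": "send_rows", "arguments": {
  "rows": [
    {"x": 0,"y": 8,"z": -10,"hand": 40,"roll": 0},
    {"x": 0,"y": 10,"z": -25,"hand": 40,"roll": 0},
    {"x": 0,"y": 6,"z": -35,"hand": 40,"roll": 0},
    {"x": 0,"y": 0,"z": -35,"hand": 40,"roll": 0},
    {"x": 0,"y": 0,"z": -25,"hand": 40,"roll": 0},
    {"x": 0,"y": 0,"z": -15,"hand": 40,"roll": 0},
    {"x": 0,"y": 0,"z": -7,"hand": 40,"roll": 0},
    {"x": 0,"y": 0,"z": 0,"hand": 40,"roll": 0}
  ],
  "force": 50
}}

```text
time: 17.5
position: [0.5273, 0.2703, 0.2091]
tool_rot: [-0.086, -3.14, 0.0]
ft_force: [-0.7, -0.8, -1.9]
grip_width: 0.593
grip_force: 50.0
```

Call:
{"name": "send_rows", "arguments": {
  "rows": [
    {"x": 0,"y": 0,"z": 0,"hand": 40,"roll": 0},
    {"x": 0,"y": 0,"z": -4,"hand": 40,"roll": 0},
    {"x": 0,"y": 0,"z": -4,"hand": 40,"roll": 0},
    {"x": 0,"y": 0,"z": -4,"hand": 40,"roll": 0},
    {"x": 0,"y": 0,"z": -4,"hand": 40,"roll": 0}
  ],
  "force": 9
}}

```text
time: 18.0
position: [0.5269, 0.2714, 0.1948]
tool_rot: [-0.085, -3.14, -0.003]
ft_force: [-2.9, -0.1, 5.2]
grip_width: 0.598
grip_force: 9.0
```

```bash
python3 -c "
from h import *
tilt();s=get_state();print(s['position'],s['time'],s['torque'],s['ft_force'])"
```

```text
edges [(96, 125, 235), (110, 171, 68), (132, 86, 201), (150, 231, 198), (154, 213, 178), (204, 175, 206)]
0 [213. 239.]; 10 [208. 247.]; 20 [205. 256.]; 30 [203. 265.]; 40 [202. 274.]; 50 [204. 282.]; 60 [207. 290.]; 70 [212. 296.]; 
[0.52693895 0.27126507 0.19387202] 18.05 [0.23519328 0.03708827 0.01392484] [-0.57920218  0.49151658  0.21160276]
```

Lip is on the pan and the scoop pivots back as it should; continue down slowly.

Call:
{"name": "send_rows", "arguments": {
  "rows": [
    {"x": 0,"y": 0,"z": -4,"hand": 40,"roll": 0},
    {"x": 0,"y": 0,"z": -4,"hand": 40,"roll": 0},
    {"x": 0,"y": 0,"z": -4,"hand": 40,"roll": 0},
    {"x": 0,"y": 0,"z": -4,"hand": 40,"roll": 0},
    {"x": 0,"y": 0,"z": -4,"hand": 40,"roll": 0},
    {"x": 0,"y": 0,"z": 0,"hand": 40,"roll": 0}
  ],
  "force": 7
}}

```text
time: 18.65
position: [0.5274, 0.27, 0.1724]
tool_rot: [-0.086, -3.14, 0.001]
ft_force: [0.0, 0.0, -0.8]
grip_width: 0.602
grip_force: 7.0
```

```bash
python3 -c "
from h import *
tilt();s=get_state();print(s['position'],s['time'],s['torque'],s['ft_force'])"
```

```text
edges [(94, 120, 230), (105, 233, 133), (109, 178, 72), (137, 132, 240), (154, 230, 197), (159, 207, 171)]
0 [213. 239.]; 10 [208. 247.]; 20 [205. 256.]; 30 [203. 265.]; 40 [202. 274.]; 50 [204. 282.]; 60 [207. 290.]; 70 [212. 296.]; 
[0.52743015 0.27000742 0.1727319 ] 18.7 [ 0.02263166  0.04990966 -0.00044822] [-0.54642262 -0.12739985 -1.47860437]
```

Call:
{"name": "send_rows", "arguments": {
  "rows": [
    {"x": 0,"y": 0,"z": -4,"hand": 40,"roll": 0},
    {"x": 0,"y": 0,"z": -4,"hand": 40,"roll": 0},
    {"x": 0,"y": 0,"z": -4,"hand": 40,"roll": 0},
    {"x": 0,"y": 0,"z": -4,"hand": 40,"roll": 0},
    {"x": 0,"y": 0,"z": -4,"hand": 40,"roll": 0},
    {"x": 0,"y": 0,"z": -4,"hand": 40,"roll": 0},
    {"x": 0,"y": 0,"z": -3,"hand": 40,"roll": 0},
    {"x": 0,"y": 0,"z": -3,"hand": 40,"roll": 0},
    {"x": 0,"y": 0,"z": 0,"hand": 40,"roll": 0}
  ],
  "force": 7
}}

```text
time: 19.6
position: [0.5274, 0.2704, 0.1429]
tool_rot: [0.086, 3.14, -0.0]
ft_force: [-0.2, 0.9, -1.3]
grip_width: 0.596
grip_force: 7.0
```

```bash
python3 -c "
from h import *
tilt();s=get_state();print(s['position'],s['time'],s['torque'],s['ft_force'])"
```

```text
edges [(92, 128, 232), (104, 235, 136), (108, 180, 74), (141, 129, 244), (160, 240, 203), (165, 211, 174), (203, 170, 149), (231, 146, 195)]
0 [213. 239.]; 10 [208. 247.]; 20 [205. 256.]; 30 [203. 265.]; 40 [202. 274.]; 50 [204. 282.]; 60 [207. 290.]; 70 [212. 296.]; 
[0.52748167 0.27018839 0.14307047] 19.65 [0.02406114 0.05742665 0.01167802] [ 0.14527349  0.99547961 -1.70633034]
```

Call:
{"name": "send_rows", "arguments": {
  "rows": [
    {"x": 0,"y": 0,"z": -1.5,"hand": 40,"roll": 0},
    {"x": 0,"y": 0,"z": -1.5,"hand": 40,"roll": 0},
    {"x": 0,"y": 0,"z": 0,"hand": 40,"roll": 0}
  ],
  "force": 7
}}

```text
time: 19.95
position: [0.5274, 0.2703, 0.1404]
tool_rot: [0.086, 3.14, -0.0]
ft_force: [-0.2, -0.2, -0.3]
grip_width: 0.597
grip_force: 7.0
```

```bash
python3 -c "
from h import *
tilt();s=get_state();print(s['position'],s['time'],s['torque'],s['ft_force'])"
```

```text
edges [(91, 116, 225), (104, 235, 135), (108, 179, 74), (139, 87, 210), (161, 240, 202), (166, 211, 171), (203, 176, 145), (229, 141, 196)]
0 [213. 239.]; 10 [208. 247.]; 20 [205. 256.]; 30 [203. 265.]; 40 [202. 274.]; 50 [204. 282.]; 60 [207. 290.]; 70 [212. 296.]; 
[0.52743102 0.27027271 0.14040008] 20.0 [ 0.00220934  0.11092307 -0.02320045] [ 0.16689473  0.39425811 -0.61895238]
```

Call:
{"name": "send_rows", "arguments": {
  "rows": [
    {"x": 0,"y": 0,"z": -1,"hand": 40,"roll": 0},
    {"x": 0,"y": 0,"z": -1,"hand": 40,"roll": 0},
    {"x": 0,"y": 0,"z": 0,"hand": 40,"roll": 0}
  ],
  "force": 7
}}

```text
time: 20.3
position: [0.5274, 0.2704, 0.1388]
tool_rot: [0.086, 3.14, 0.0]
ft_force: [-2.0, -0.4, 3.1]
grip_width: 0.597
grip_force: 7.0
```

```bash
python3 -c "
from h import *
tilt();s=get_state();print(s['position'],s['time'],s['torque'],s['ft_force'])"
```

```text
edges [(91, 119, 227), (104, 234, 134), (108, 178, 72), (139, 83, 207), (161, 239, 204), (166, 212, 173), (204, 166, 142), (227, 140, 198)]
0 [213. 239.]; 10 [208. 247.]; 20 [205. 256.]; 30 [203. 265.]; 40 [202. 274.]; 50 [204. 282.]; 60 [207. 290.]; 70 [212. 296.]; 
[0.52739491 0.27042492 0.13878732] 20.35 [-0.13139198  0.4184809  -0.08759383] [-1.07946777  0.16632795  2.99215131]
```

Call:
{"name": "send_rows", "arguments": {
  "rows": [
    {"x": 0,"y": 0,"z": -1,"hand": 40,"roll": 0},
    {"x": 0,"y": 0,"z": 0,"hand": 40,"roll": 0}
  ],
  "force": 5
}}

```text
time: 20.55
position: [0.5277, 0.2704, 0.1382]
tool_rot: [0.086, 3.14, 0.001]
ft_force: [-2.3, -0.9, 4.1]
grip_width: 0.592
grip_force: 5.0
```

```bash
python3 -c "
from h import *
im=get_image('wrist');tilt(im);s=get_state();print(s['position'],s['torque'],s['ft_force'])
print(ray('wrist',327,204,.062),ray('wrist',327,227,.098),ray('wrist',327,226,.098))
cv2.imwrite('pics/w10.png',im)
print(im[90:112,325].mean(1))
for r in (140,161,166): print(r,ray('wrist',327,r,.062))
"
```

```text
edges [(91, 130, 232), (103, 235, 140), (107, 183, 77), (138, 75, 196), (161, 239, 201), (166, 210, 170), (204, 167, 142), (227, 140, 197)]
0 [213. 239.]; 10 [208. 247.]; 20 [205. 256.]; 30 [203. 265.]; 40 [202. 274.]; 50 [204. 282.]; 60 [207. 290.]; 70 [212. 296.]; 
[0.52768604 0.27039243 0.13817455] [-0.25725604  0.49827007 -0.00719117] [-2.17428034 -0.97816357  5.20924914]
[0.50720739 0.27266388 0.062     ] [0.50684524 0.27239805 0.098     ] [0.50638259 0.27242288 0.098     ]
[186.33333333 215.33333333 225.33333333 233.33333333 232.33333333
 234.33333333 235.66666667 238.66666667 240.66666667 242.66666667
 243.66666667 245.         245.33333333 246.66666667 247.33333333
 241.         191.33333333 109.33333333  64.66666667  63.66666667
  57.66666667  60.33333333]
140 [0.47271845 0.27451509 0.062     ]
161 [0.4836378  0.27392899 0.062     ]
166 [0.48629307 0.27378646 0.062     ]
```

Call:
{"name": "send_rows", "arguments": {
  "rows": [
    {"x": 0,"y": 0,"z": 0,"hand": 60,"roll": 0},
    {"x": 0,"y": 0,"z": 0,"hand": 75,"roll": 0},
    {"x": 0,"y": 0,"z": 0,"hand": 80,"roll": 0},
    {"x": 0,"y": 0,"z": 0,"hand": 80,"roll": 0},
    {"x": 0,"y": 0,"z": 2,"hand": 80,"roll": 0},
    {"x": 0,"y": 0,"z": 10,"hand": 80,"roll": 0},
    {"x": 0,"y": 0,"z": 25,"hand": 80,"roll": 0},
    {"x": 0,"y": 0,"z": 40,"hand": 80,"roll": 0},
    {"x": 0,"y": 0,"z": 45,"hand": 80,"roll": 0},
    {"x": 0,"y": 0,"z": 40,"hand": 80,"roll": 0}
  ],
  "force": 5
}}

```text
time: 21.6
position: [0.5275, 0.2704, 0.3026]
tool_rot: [0.086, 3.139, 0.002]
ft_force: [0.7, 0.7, 0.4]
grip_width: 0.92
grip_force: 0.0
```

Call:
{"name": "send_rows", "arguments": {
  "rows": [
    {"x": -10,"y": -30,"z": 20,"hand": 80,"roll": 0},
    {"x": -10,"y": -40,"z": 10,"hand": 80,"roll": 0},
    {"x": -10,"y": -40,"z": 0,"hand": 80,"roll": 0},
    {"x": 0,"y": -40,"z": 0,"hand": 80,"roll": 0},
    {"x": 0,"y": -10,"z": 0,"hand": 80,"roll": 0},
    {"x": 0,"y": 0,"z": 0,"hand": 80,"roll": 0}
  ],
  "force": 5
}}

```text
time: 22.2
position: [0.4977, 0.1083, 0.3307]
tool_rot: [0.092, 3.139, 0.002]
ft_force: [-0.4, -0.1, -0.7]
grip_width: 0.92
grip_force: 0.0
```

```bash
python3 -c "
from h import *
s=get_state();print(s['position'],s['time'])
a=get_image('scene');b=get_image('top');a0=cv2.imread('pics/s.png');b0=cv2.imread('pics/t.png')
for n,x,y in(('scene',a,a0),('top',b,b0)):
    d=(cv2.absdiff(x,y).max(2)>45).astype(np.uint8);k,l,st,c=cv2.connectedComponentsWithStats(d)
    print(n,[(q[:4].tolist(),int(q[4])) for q in st[1:] if q[4]>12])
# scoop outline in top view: predicted corners at origin (552,270), yaw -3
r=np.radians(-3);R=np.array([[np.cos(r),-np.sin(r)],[np.sin(r),np.cos(r)]])
for u,v,z in[(-45,26,36),(-45,-26,36),(68,26,36),(68,-26,36)]:
    p=np.array([.552,.270])+R@[u/1e3,v/1e3];print((u,v),proj('top',[*p,.062+z/1e3]).round(1))
for rr in(160,170,180): print(rr,b[rr,160:215].mean(1).astype(int).tolist())
print('col',b[140:205,184].mean(1).astype(int).tolist())
"
```

```text
[0.4976707  0.10834595 0.33067242] 22.2
scene [([397, 0, 243, 106], 8562), ([632, 46, 8, 17], 43), ([637, 60, 3, 9], 15), ([391, 102, 6, 19], 76), ([580, 102, 60, 66], 1598), ([434, 116, 5, 13], 22), ([399, 124, 25, 6], 76), ([396, 127, 31, 29], 233), ([395, 129, 16, 12], 81), ([377, 152, 11, 4], 29), ([420, 154, 21, 27], 170), ([391, 156, 17, 5], 31), ([380, 159, 12, 19], 121), ([591, 160, 33, 13], 78), ([269, 168, 26, 20], 283), ([255, 171, 13, 15], 35), ([419, 173, 10, 10], 45), ([403, 176, 10, 5], 28), ([337, 232, 51, 29], 1054), ([420, 247, 16, 17], 191), ([440, 253, 9, 10], 35), ([454, 253, 12, 8], 20), ([459, 259, 5, 8], 25), ([433, 261, 14, 21], 52), ([430, 264, 10, 17], 22), ([450, 270, 14, 24], 43), ([430, 280, 25, 11], 60), ([437, 294, 14, 6], 26)]
top [([157, 149, 90, 226], 8893), ([359, 168, 38, 44], 254), ([249, 174, 48, 38], 1355), ([351, 177, 7, 22], 62), ([367, 186, 10, 11], 41), ([371, 186, 7, 6], 30), ([213, 233, 9, 14], 64), ([0, 316, 93, 78], 3508), ([263, 317, 10, 5], 23), ([261, 321, 13, 10], 81), ([271, 351, 8, 9], 43), ([264, 361, 37, 25], 246), ([88, 366, 87
[... 593 characters left out ...]
 131, 132, 132, 124, 116, 117, 127, 131, 132, 130, 131, 133, 128, 117, 101, 95, 83, 66, 48, 43, 37, 38, 37, 44, 52]
180 [124, 129, 131, 130, 131, 131, 125, 112, 90, 94, 119, 133, 139, 139, 138, 137, 139, 136, 135, 135, 134, 134, 132, 132, 128, 127, 129, 125, 125, 126, 123, 122, 120, 123, 120, 118, 113, 114, 121, 131, 134, 133, 134, 133, 134, 126, 104, 78, 74, 77, 68, 53, 41, 41, 40]
col [50, 49, 50, 51, 45, 46, 50, 51, 49, 49, 48, 49, 65, 110, 161, 173, 139, 101, 93, 99, 103, 105, 108, 112, 113, 114, 117, 119, 119, 121, 125, 128, 132, 135, 141, 143, 141, 140, 138, 135, 128, 125, 120, 119, 116, 114, 112, 111, 115, 116, 122, 124, 121, 122, 123, 123, 121, 120, 121, 122, 121, 120, 120, 119, 121]
```

Call:
{"name": "send_rows", "arguments": {
  "rows": [
    {"x": 0,"y": -40,"z": 5,"hand": 80,"roll": 0},
    {"x": 0,"y": -45,"z": 5,"hand": 80,"roll": 0},
    {"x": 0,"y": -45,"z": 5,"hand": 80,"roll": 0},
    {"x": 0,"y": -45,"z": 5,"hand": 80,"roll": 0},
    {"x": 0,"y": -45,"z": 0,"hand": 80,"roll": 0},
    {"x": 0,"y": 0,"z": 0,"hand": 80,"roll": 0}
  ],
  "force": 5
}}

```text
time: 22.9
position: [0.4972, -0.1151, 0.3501]
tool_rot: [0.098, 3.139, -0.005]
ft_force: [-0.4, 0.4, -0.8]
grip_width: 0.919
grip_force: 0.0
```

```bash
python3 -c "
from h import *
e=lambda i:cv2.GaussianBlur(cv2.Canny(cv2.cvtColor(i,cv2.COLOR_BGR2GRAY),40,100),(5,5),0)
a=get_image('scene');a0=cv2.imread('pics/s.png');cv2.imwrite('pics/sf.png',a)
b=get_image('top');b0=cv2.imread('pics/t.png')
for x,y,(u,v,w,h) in((a,a0,(432,250,36,45)),(b,b0,(168,147,28,48))):
    r=cv2.matchTemplate(e(x)[v-12:v+h+12,u-12:u+w+12],e(y)[v:v+h,u:u+w],cv2.TM_CCOEFF_NORMED);q=cv2.minMaxLoc(r);print(q[1],np.array(q[3])-12)
    r=cv2.matchTemplate(x[v-12:v+h+12,u-12:u+w+12],y[v:v+h,u:u+w],cv2.TM_CCOEFF_NORMED);q=cv2.minMaxLoc(r);print(q[1],np.array(q[3])-12)
print(proj('scene',[.5585,.276,.08])-proj('scene',[.552,.270,.08]),proj('top',[.5585,.276,.08])-proj('top',[.552,.270,.08]))
print(b[176:204:2,362:388:2].mean(2).astype(int))
"
```

```text
0.5309115648269653 [-3 -2]
0.8843671083450317 [-4 -1]
0.8158527612686157 [3 1]
0.9407375454902649 [3 0]
[1.73510618 2.38364619] [-1.98900659 -2.11955711]
[[170 169 167 167 167 169 168 166 165 167 168 165 150]
 [167 166 167 167 166 165 165 165 163 164 164 163 162]
 [166 166 164 164 163 164 165 164 165 163 162 163 162]
 [164 166 165 164 165 166 166 166 165 165 164 163 164]
 [164 164 166 166 156 153 160 166 166 165 166 164 165]
 [165 167 164 150 137 134 138 151 163 166 167 165 163]
 [165 166 154 134 134 135 133 136 156 164 163 165 166]
 [166 165 151 134 134 135 133 133 143 161 163 165 165]
 [165 165 150 134 134 134 135 134 145 160 161 162 161]
 [166 163 157 137 134 131 133 139 157 162 162 160 162]
 [165 163 164 158 145 143 146 156 162 164 163 162 161]
 [163 163 164 164 164 161 164 166 166 163 162 164 164]
 [163 163 164 169 168 167 166 167 166 166 165 165 163]
 [163 161 164 165 166 167 166 164 166 164 164 165 161]]
```

```bash
python3 -c "
from bench import close_job
print(close_job())"
```

```text
the job is handed in; nothing more can be done
None
```

The job is handed in after about 23 s of robot time: the cover lies knob up on the cork mat, the balls are poured through the now-empty funnel into the tube, and the empty scoop stands upright near the middle of the pan. I did not count all six balls one by one in the tube, but the images show none left in the scoop or funnel, none loose on the bench, and no bystanders moved.

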